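# Scoop the full-size grinding balls out of the sorting tray

## Task

Use the slotted scoop standing in the white sorting tray to scoop up the two large grinding balls, leaving the small worn one in the tray, and tip the large balls into the white porcelain dish. Do not touch the balls with the gripper and do not knock the dish over; at the end stand the scoop upright on bare table or back on the tray's floor and let go.

Things in the scene. Friction and masses are not known exactly. Their poses are not given: they have to be found in the camera images.
- tray: White sorting tray, fixed, 280 mm long (x axis, far end +x), 138 wide, 33 high; origin: centre of its underside. Inside: floor 5 mm up, x -125 to 125, y -55 to 55 mm. A stop bar crosses it, front face at x = 107 mm, spanning 16 to 30 mm above the floor: large balls pushed to the far end stop at it; the small ball and the tips of the scoop's bars pass under. End wall 18 mm behind the face.
- scoop_grip (a point): Centre of the black upright grip (20x20 mm, 70 tall) of a steel slotted scoop, 0.22 kg, standing in the tray, x axis along the tray's. Its underside is 120 mm lower. Bottom: four 9 mm bars along x, 30 mm apart (21 mm slots, 30 mm balls roll along them); tapered bar tips 100 mm ahead (+x), open front. Back wall 34 mm high, 4 mm ahead; sides 32 mm high, to 70 mm ahead; 104 mm wide.
- dish_in (a point): Centre of the inner floor of the white porcelain bowl-shaped dish, loose on the table, 156 mm across the rim, 50 mm high, about 0.4 kg. The table to its right (-y) is bare for 25 cm from its centre.
- keeper_a_center (a point): Centre of a large steel grinding ball, 30 mm diameter, 0.11 kg, on the tray floor. It rolls freely.
- keeper_b_center (a point): Centre of the other large steel grinding ball, 30 mm diameter, 0.11 kg, on the tray floor. It rolls freely.
- undersize_center (a point): Centre of the small worn steel grinding ball, 14 mm diameter, 12 g, on the tray floor. It must stay in the tray.
Mind the look-alikes: they are no part of the job. What is shaped like the part that bears keeper_b_center but yellow is not meant.

How it is judged:
By the outcome, as a careful person would: the job done as asked, in the order asked, and still so for the second after the job is handed in, with the robot touching nothing.
It also fails if it takes over 67 s, if anything falls off the work surface, if the arm or the gripper's body presses on something with over 40 N, if the wrist force passes 120 N, or if a joint passes its speed limit or range.

## Robot

A 6-joint arm with a two-finger parallel gripper is mounted at the origin on a cart in front of the work surface, level with it; the furniture and walls round the work are solid. World frame = base frame: x ahead of the robot, y to its left, z up, the work surface at z = 0. Lengths are in m, angles in rad, forces in N, time in s.
With the tool pointing down it reaches from about 0.375 to 0.9 m from the base axis. Payload 3.1 kg.
Tool frame: the origin (TCP) lies midway between the tips of the shut fingers; the grasp point (between the pads) lies 19 mm behind it; z points along the fingers, y is the line along which they close (so a half turn about z gives the same grasp; the last joint's range is limited). The gripper opens to 87 mm and grips with 3 to 60 N. Pads are 19 mm wide; open, the fingers measure 117 mm over their backs; the gripper's body (75 mm by 190 mm) begins 51 mm behind the grasp point.
Start: joints at [-1.437, 0.527, 1.433, -0, 1.181, -0.178], TCP at [0.192, -0.595, 0.183] pointing down, gripper open.
Joint ranges: [-3.08, 3.08], [-0.75, 2.2], [0.22, 2.44], [-1.43, 4.57], [0, 2.65], [-2.85, 2.85]. Speed limits (rad/s): [2.79, 2.79, 3.14, 3.14, 3.14, 3.14].

## Interface

Orientations are given as a unit quaternion [x, y, z, w].
In Python, from rig import get_obs, cams, job gives the robot as it stands.
- The arm moves only by the tool servo_tool, never from a script. Its argument "moves" is text: rows parted by semicolons, each of 5 numbers parted by spaces: the shift along the tool's x, y, z in m, then the turn about the tool's z in degrees, then the finger opening in m, from 0 to 0.087. In form: dx dy dz spin claw; .... A call has 1 to 10 rows; each row is the pose to reach, as a shift and turn from the pose commanded when the call began, along the tool's axes at that moment; what a row does not reach only later rows make up. A row lasts 1/12 s, in which the tool goes at most 41.7 mm and 7.16 degrees, less where a joint would pass 70% of its speed; a pose out of reach is approached as far as the arm can. A call with a gripper value outside its range is refused whole. The fingers move at their own pace and stop on an object; "grip_force" is the grip in N (left out, the last holds). Time passes only in rows, so rows that repeat a pose let the fingers close. It gives the time, the measured TCP pose, the force, the opening and the grip force at its end, in the units of the state.
- get_obs(): the state, without advancing time (a new reading comes with each control period).
- cams.camera(name): name is "scene" or "top" or "wrist"; returns the picture (420x560x3 uint8, blue, green, red); there is no depth.
- cams.camera_model(name): a dict with "fx", "fy", "cx", "cy" (pixels), "dist" ([k1, k2, p1, p2, k3] as OpenCV has them; the pictures are not rectified), "R" (3x3) and "t" (3): a world point X has camera coordinates R X + t. Camera axes: x right, y down, z forward; pixel columns grow to the right and rows downward; lengths in m; the calibration is good to about 2 mm. A picture is of the moment at which its call begins: read the wrist's pose just before it. camera_model takes no time and is no camera call; for the wrist camera it gives the pose at the moment of the call.
- job.hand_in(): hands the job in; it is judged then, once.
The state is a dict: "time": time; "q": joint angles; "joint_velocities": joint speeds; "joint_torque": joint torques, N m; "position": TCP position; "tool_rot": TCP orientation; "ft_force": force on the tool from outside, world axes, zero at the start; "moment": the same for the moment, N m; "grip_width": finger opening in m; "grip_force": force on a finger pad.
Only numpy, scipy, OpenCV 4.12 (cv2) and the standard library are available. Lean on these libraries where they do the work, as an engineer would, in place of code of your own. Each camera call takes 0.05 s, during which the arm holds its last target. There are 200 camera calls.

## Working session

There is one attempt and no reset: what is moved stays moved. The work goes in short steps, Python scripts to look and compute and a tool call to move; the robot and the scene stay as the last step left them, time stands still between calls to the robot, and variables do not carry over. Pictures are saved under pics/ and viewed, at most 10 in all, crops included, and the job is handed in when it is done.

Besides the shell and the picture viewer there is one more tool, called after "Emit:" as name(argument=value, ...) on one line, values as JSON. servo_tool: Moves the arm, as the interface text tells. Its arguments: {"type":"object","properties":{"moves":{"type":"string"},"grip_force":{"type":"number"}},"required":["moves"]}

```bash
mkdir -p pics; ls
python3 - <<'E'
from rig import get_obs,cams
import cv2
o=get_obs();print({k:o[k] for k in("time","position","tool_rot","ft_force","grip_width")})
for n in("scene","top"):
    cv2.imwrite(f"pics/{n}0.png",cams.camera(n))
    m=cams.camera_model(n);print(n,m)
E
```

```text
pics
{'time': 0.0, 'position': array([ 0.19223827, -0.5938395 ,  0.18237234]), 'tool_rot': array([ 9.87797173e-01,  1.55742054e-01,  3.04555354e-05, -1.07587844e-03]), 'ft_force': array([-0.44571876,  0.43638183, -0.403428  ]), 'grip_width': 0.08688948984806104}
scene {'fx': 491.387980850957, 'fy': 491.387980850957, 'cx': 284.1100652409058, 'cy': 204.47413715973772, 'dist': array([0.01793246, 0.        , 0.        , 0.        , 0.        ]), 'R': array([[-0.85389501, -0.520174  , -0.01680218],
       [-0.28076122,  0.48758866, -0.82669852],
       [ 0.43821963, -0.70119634, -0.56239421]]), 't': array([0.4951092 , 0.25572136, 0.64877161])}
top {'fx': 383.7803104361924, 'fy': 383.7803104361924, 'cx': 282.1083263201893, 'cy': 207.3327411877978, 'dist': array([-0.03955773,  0.        ,  0.        ,  0.        ,  0.        ]), 'R': array([[-2.21715240e-02, -9.99753947e-01,  6.84319457e-04],
       [-9.69676952e-01,  2.13378637e-02, -2.43456987e-01],
       [ 2.43382482e-01, -6.06138125e-03, -9.69911453e-01]]), 't': array([-0.00207325,  0.60346639,  0.80361513])}
```

View pics/top0.png

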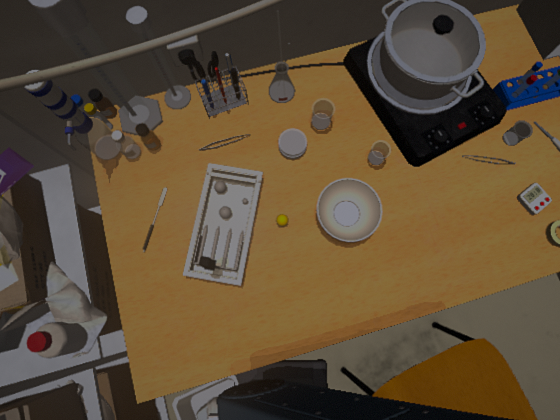

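View pics/scene0.png

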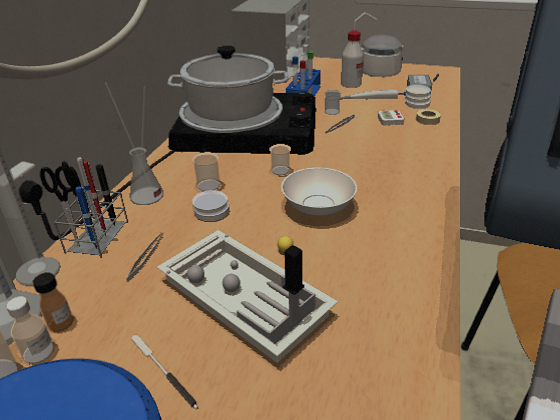

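The top view shows the tray around (225,225). In it are large grey balls at (221,187) and (226,212), the small one at (245,201), and the scoop grip at (207,264). The dish floor is at (347,213). A yellow ball at (282,220) lies outside the tray and is the look-alike. The grey balls in the tray are the ones meant, so I'll confirm them in an enlarged crop.

```bash
cat > h.py <<'E'
import numpy as np,cv2
from rig import get_obs,cams,job
def ray(n,px,z,m=None):
    m=m or cams.camera_model(n)
    K=np.array([[m['fx'],0,m['cx']],[0,m['fy'],m['cy']],[0,0,1]])
    u=cv2.undistortPoints(np.array([[px]],float),K,m['dist'])[0,0]
    C=-m['R'].T@m['t'];d=m['R'].T@np.array([*u,1]);return C+d*(z-C[2])/d[2]
def proj(n,X,m=None):
    m=m or cams.camera_model(n)
    K=np.array([[m['fx'],0,m['cx']],[0,m['fy'],m['cy']],[0,0,1]])
    return cv2.projectPoints(np.atleast_2d(np.asarray(X,float)),cv2.Rodrigues(m['R'])[0],m['t'],K,m['dist'])[0][:,0]
E
python3 - <<'E'
import cv2
i=cv2.imread('pics/top0.png')[155:295,175:315];cv2.imwrite('pics/c1.png',cv2.resize(i,(588,588),interpolation=cv2.INTER_CUBIC)) #4.2x
i=cv2.imread('pics/scene0.png')[225:365,150:345];cv2.imwrite('pics/c2.png',cv2.resize(i,(780,560),interpolation=cv2.INTER_CUBIC)) #4x
E
```

```text
(no output)
```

View pics/c1.png

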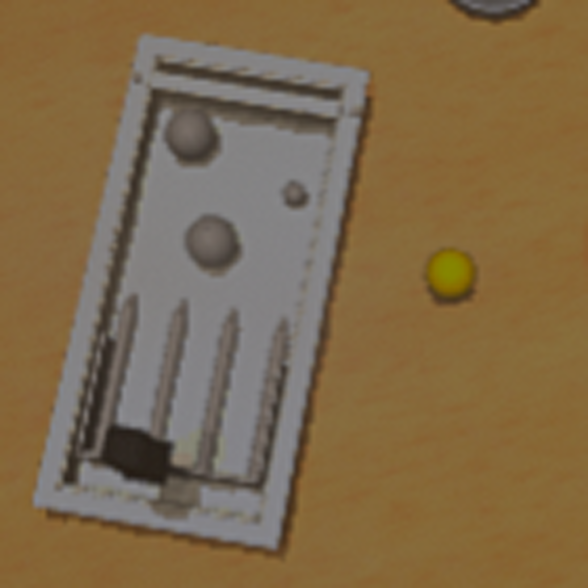

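View pics/c2.png

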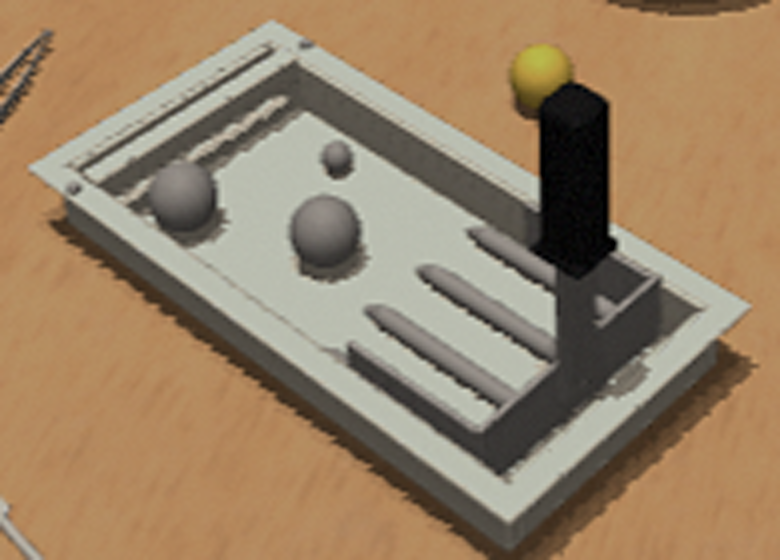

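The crops confirm it: two grey 30 mm balls in the tray at crop1 (192,136) and (213,241), the small one at (294,194), and the yellow one outside at (450,273). Next I'll turn these into positions.

Run:
```python
from h import *
np.set_printoptions(precision=4,suppress=True)
t=lambda a,b:(175+a/4.2-.38,155+b/4.2-.38)
s=lambda a,b:(150+a/4-.38,225+b/4-.38)
c=[ray('top',t(*p),.033) for p in((38,505),(143,37),(368,72),(282,552))]
print('corners',c)
L=[np.linalg.norm(c[i]-c[(i+1)%4]) for i in range(4)];print(L)
ctr=sum(c)/4; v=(c[1]+c[2]-c[0]-c[3]);yaw=np.arctan2(v[1],v[0]);print(ctr,np.degrees(yaw))
w=(c[0]+c[1]-c[2]-c[3]);print('yaw2',np.degrees(np.arctan2(-w[0],w[1])))
cs=[ray('scene',s(*p),.033) for p in((510,520),(32,172),(272,22),(750,308))]
print('cs',cs,sum(cs)/4); v=(cs[1]+cs[2]-cs[0]-cs[3]);print(np.degrees(np.arctan2(v[1],v[0])))
R=np.array([[np.cos(yaw),np.sin(yaw)],[-np.sin(yaw),np.cos(yaw)]])
def tr(X):return R@(X[:2]-ctr[:2])
for n,a,b,z in(('A',(192,136),(183,197),.02),('B',(213,241),(326,232),.02),('u',(294,194),(337,158),.012)):
    X=ray('top',t(*a),z);Y=ray('scene',s(*b),z);print(n,X,Y,'tray',tr(X),tr(Y))
for p in((131,297),(182,303),(233,312),(284,322)):print('tip',tr(ray('top',t(*p),.01)))
for p in((475,232),(422,270),(370,310)):print('tipS',tr(ray('scene',s(*p),.01)))
X=ray('scene',s(574,96),.16);print('grip top',X,tr(X))
# grip footprint top
for p in((107,430),(170,440),(165,482),(105,462)):
  print('gt',tr(ray('top',t(*p),.16)),tr(ray('top',t(*p),.09)))
D=ray('top',(347,213),.006);print('dish',D,tr(D));D=ray('scene',(319,205),.006);print('dishS',D)
for p in ((317,211),(382,211),(349,179),(349,243)):print('rim',ray('top',p,.05))
o=get_obs();print(o['time'])
from scipy.spatial.transform import Rotation as Ro
print(Ro.from_quat(o['tool_rot']).as_matrix())
```

```text
corners [array([0.4582, 0.2149, 0.033 ]), array([0.7297, 0.1636, 0.033 ]), array([0.7049, 0.0312, 0.033 ]), array([0.4302, 0.0807, 0.033 ])]
[np.float64(0.27638274677149266), np.float64(0.1347589215710135), np.float64(0.2791555379172292), np.float64(0.1370940020303884)]
[0.5807 0.1226 0.033 ] -10.455382576311194
yaw2 -11.200716693795645
cs [array([0.4573, 0.2186, 0.033 ]), array([0.7266, 0.1684, 0.033 ]), array([0.7032, 0.0342, 0.033 ]), array([0.4307, 0.0866, 0.033 ])] [0.5794 0.127  0.033 ]
-10.720120697211096
A [0.6721 0.1357 0.02  ] [0.6718 0.138  0.02  ] tray [0.0875 0.0294] [0.0868 0.0317]
B [0.6083 0.1224 0.02  ] [0.6065 0.1246 0.02  ] tray [0.0271 0.0048] [0.0249 0.0067]
u [0.6376 0.0763 0.012 ] [0.636  0.0776 0.012 ] tray [ 0.0643 -0.0352] [ 0.0625 -0.0342]
tip [-0.0112  0.0472]
tip [-0.0099  0.0173]
tip [-0.0103 -0.013 ]
tip [-0.0114 -0.0432]
tipS [-0.0144 -0.0412]
tipS [-0.0133 -0.0105]
tipS [-0.0134  0.0193]
grip top [0.4751 0.1432 0.16  ] [-0.1076  0.0011]
gt [-0.1012  0.0105] [-0.0955  0.0265]
gt [-0.101  -0.0201] [-0.0952 -0.0069]
gt [-0.1208 -0.0217] [-0.1169 -0.0086]
gt [-0.1162  0.0083] [-0.1118  0.0241]
dish [ 0.6026 -0.1755  0.006 ] [ 0.0755 -0.2892]
dishS [ 0.597  -0.1683  0.006 ]
rim [ 0.5988 -0.0973  0.05  ]
rim [ 0.5954 -0.2506  0.05  ]
rim [ 0.6761 -0.1778  0.05  ]
rim [ 0.5213 -0.1678  0.05  ]
0.1
[[ 0.9515  0.3077 -0.0002]
 [ 0.3077 -0.9515  0.0019]
 [ 0.0004 -0.0019 -1.    ]]
```

Emit:
servo_tool(moves="0.3 -0.29 -0.03 -61.4 0.087;0.3 -0.29 -0.03 -61.4 0.087;0.3 -0.29 -0.03 -61.4 0.087;0.3 -0.29 -0.03 -61.4 0.087;0.3 -0.29 -0.03 -61.4 0.087;0.3 -0.29 -0.03 -61.4 0.087;0.3 -0.29 -0.03 -61.4 0.087;0.3 -0.29 -0.03 -61.4 0.087;0.3 -0.29 -0.03 -61.4 0.087;0.3 -0.29 -0.03 -61.4 0.087", grip_force=60)

```text
time: 0.93
position: [0.388, -0.2258, 0.2132]
tool_rot: [0.769, 0.639, 0.0, -0.0]
ft_force: [1.6, 0.1, -0.6]
grip_width: 0.0867
grip_force: 0.0
```

Emit:
servo_tool(moves="0.381 0.015 0 -0.2 0.087;0.381 0.015 0 -0.2 0.087;0.381 0.015 0 -0.2 0.087;0.381 0.015 0 -0.2 0.087;0.381 0.015 0 -0.2 0.087;0.381 0.015 0 -0.2 0.087;0.381 0.015 0 -0.2 0.087;0.381 0.015 0 -0.2 0.087;0.381 0.015 0 -0.2 0.087;0.381 0.015 0 -0.2 0.087")

```text
time: 1.77
position: [0.4739, 0.1496, 0.2132]
tool_rot: [0.767, 0.642, 0.002, -0.001]
ft_force: [0.3, 0.6, 0.6]
grip_width: 0.0871
grip_force: 0.0
```

Run:
```python
from h import *
o=get_obs();print(o['time'],o['position'],o['tool_rot'])
m=cams.camera_model('wrist');a=cams.camera('wrist');print(m)
cv2.imwrite('pics/w1.png',a)
```

```text
1.7667 [0.47392379 0.14955317 0.21321789] [ 7.66937283e-01  6.41719779e-01  1.59524488e-03 -6.19034242e-04]
{'fx': 358.5752015680513, 'fy': 358.5752015680513, 'cx': 278.5665564580952, 'cy': 204.35377949290012, 'dist': array([-0.0642085,  0.       ,  0.       ,  0.       ,  0.       ]), 'R': array([[ 9.84347423e-01, -1.76238032e-01,  5.54185075e-04],
       [-1.70206865e-01, -9.49836323e-01,  2.62374889e-01],
       [-4.57140490e-02, -2.58362372e-01, -9.64965860e-01]]), 't': array([-0.43997638,  0.18392114,  0.47876196])}
```

View pics/w1.png

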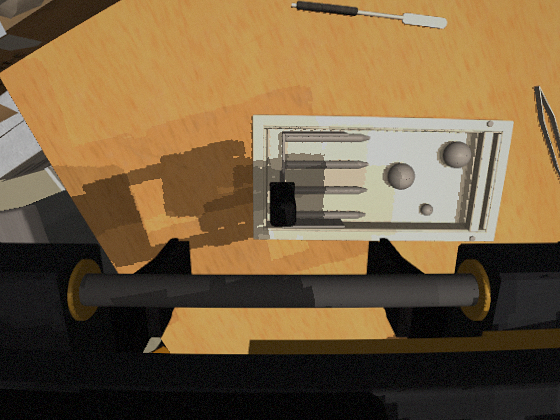

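Wrist view: tray from (253,115) to (512,121) to (493,243), grip block about (270–296, 181–226), bar tips near x=367, balls at (457,154) and (401,177), small one at (426,210). I'll refine from these.

```bash
cat > m.txt <<'E'
E
python3 - <<'E'
from h import *
np.set_printoptions(precision=4,suppress=True)
m=cams.camera_model('wrist');r=lambda p,z:ray('wrist',p,z,m)
c=[r(p,.033) for p in((254,115),(512,121),(494,243),(258,240))]
print(np.array(c),[np.linalg.norm(c[i]-c[(i+1)%4]) for i in range(4)])
v=c[1]+c[2]-c[0]-c[3];yaw=np.arctan2(v[1],v[0]);ctr=sum(c)/4;print(ctr,np.degrees(yaw), 'edge', np.degrees(np.arctan2(*(c[1]-c[0])[1::-1])))
yaw=np.radians(-10.7)
R=np.array([[np.cos(yaw),np.sin(yaw)],[-np.sin(yaw),np.cos(yaw)]])
tr=lambda X:R@(X[:2]-ctr[:2])
for p,z in(((457,154),.02),((401,177),.02),((426,210),.012),((369,138),.01),((367,164),.01),((367,190),.01),((366,215),.01)):print(p,r(p,z)[:2],tr(r(p,z)))
print('tips yaw',np.degrees(np.arctan2(*(r((369,138),.01)-r((366,215),.01))[:2]))) 
# grip mask
a=cv2.imread('pics/w1.png').max(2);k=(a[170:235,262:305]<45);ys,xs=np.nonzero(k);print(xs.min()+262,xs.max()+262,ys.min()+170,ys.max()+170)
print(a[178:232:3,268:300:2])
def model(gx,gy,y=yaw):
    g=np.array([gx,gy]);Rt=np.array([[np.cos(y),-np.sin(y)],[np.sin(y),np.cos(y)]])
    return proj('wrist',[[*(g+Rt@[sx*.01,sy*.01]),z] for z in(.09,.16) for sx in(-1,1) for sy in(-1,1)],m)
print(model(.472,.146))
E
```

```text
[[0.4594 0.2156 0.033 ]
 [0.7291 0.1638 0.033 ]
 [0.7063 0.0268 0.033 ]
 [0.4373 0.0797 0.033 ]] [np.float64(0.2746241980898647), np.float64(0.13890975767471167), np.float64(0.2741178840114136), np.float64(0.13770793783341717)]
[0.583  0.1215 0.033 ] -11.005619371720519 edge -10.878683164503235
(457, 154) [0.6731 0.1356] [0.0858 0.0306]
(401, 177) [0.608  0.1205] [0.0247 0.0037]
(426, 210) [0.6365 0.0738] [ 0.0614 -0.0369]
(369, 138) [0.5795 0.1685] [-0.0122  0.0456]
(367, 164) [0.5739 0.1398] [-0.0124  0.0163]
(367, 190) [0.5704 0.1096] [-0.0102 -0.0141]
(366, 215) [0.5658 0.0796] [-0.0091 -0.0443]
tips yaw 8.719924544027855
270 304 182 226
[[103 102  99 102 100 102  52  49  66 103 103 101 101 100 102 102]
 [105 101 102 100 101 100  57  55  62 108 104 105 102 107 102 102]
 [106   9  28  33   6   5   8  15  18  14  16  27   8  23 104 102]
 [105  22   0  18  21  12   3  11   4  11  15  10  22  17  64  59]
 [124   6  10  15  18   0   9  12   6   7  18  15  12  31  81  80]
 [207  32   7   7   9  12  13   1   7   9   0  14  12  34  68  67]
 [206  27  10   1   7  19   1   8   8   9  10  1
[... 225 characters left out ...]
  14  17  14  15   4  12  27  16  31  25  26  25  11  93 123]
 [128  27   7  12  11   7  10   0  17  30  24  28  17  24  50  73]
 [206  36  15   4   5   8  17  14  17  21  18  27  21  21  64  83]
 [207  30  14   2  17   5   2  14  17  27  32  27  24  14  61  79]
 [167  34  18  12  16   6  12  11  11  20  18  26  19  20  40  54]
 [ 76  52   5  17  18  10  19   1   6  16  30  20  23  20  45  58]
 [ 75  77  76  34  23  30  28  45  49  56  58  49  91 157 152 156]
 [198 203 202 197 184 200 203 202 202 201 200 202 201 198 183 198]]
[[266.8838 200.2242]
 [266.9149 179.1582]
 [288.3197 200.43  ]
 [288.6881 179.3699]
 [263.9119 224.0073]
 [263.884  197.9818]
 [290.7621 224.2615]
 [291.2808 198.2452]]
```

Emit:
servo_tool(moves="-0.004 0.003 0 0.6 0.087;-0.004 0.003 0.03 0.6 0.087;-0.004 0.003 0.06 0.6 0.087;-0.004 0.003 0.09 0.6 0.087;-0.004 0.003 0.107 0.6 0.087;-0.004 0.003 0.107 0.6 0.087;-0.004 0.003 0.107 0.6 0.03;-0.004 0.003 0.107 0.6 0.0;-0.004 0.003 0.107 0.6 0.0;-0.004 0.003 0.107 0.6 0.0", grip_force=60)

```text
time: 2.65
position: [0.4765, 0.1389, 0.1077]
tool_rot: [0.772, 0.635, 0.001, 0.001]
ft_force: [-0.0, -0.3, 0.9]
grip_width: 0.0678
grip_force: 0.0
```

Emit:
servo_tool(moves="0 0 0 0 0;0 0 0 0 0;0 0 0 0 0;0 0 0 0 0;0 0 0 0 0;0 0 0 0 0")

```text
time: 3.15
position: [0.4753, 0.1394, 0.1062]
tool_rot: [0.772, 0.636, -0.0, -0.0]
ft_force: [-0.5, -0.2, 0.2]
grip_width: 0.0283
grip_force: 0.0
```

Emit:
servo_tool(moves="0.0055 0 0 -0.2 0.04;0.0055 0 0 -0.2 0.04;0.0055 0 0 -0.2 0.02;0.0055 0 0 -0.2 0;0.0055 0 0 -0.2 0;0.0055 0 0 -0.2 0;0.0055 0 0 -0.2 0;0.0055 0 0 -0.2 0;0.0055 0 0 -0.2 0;0.0055 0 0 -0.2 0")

```text
time: 3.98
position: [0.4763, 0.1446, 0.1062]
tool_rot: [0.771, 0.637, -0.0, -0.0]
ft_force: [-0.5, -0.2, -0.3]
grip_width: 0.0196
grip_force: 60.0
```

Emit:
servo_tool(moves="0 0 0 0 0;0 0 0 0 0;0 0 0 0 0;0 0 0 0 0")

```text
time: 4.32
position: [0.4763, 0.1446, 0.1062]
tool_rot: [0.771, 0.637, -0.0, -0.0]
ft_force: [0.1, -0.2, -1.4]
grip_width: 0.0195
grip_force: 60.0
```

Run:
```python
from h import *
o=get_obs();print(o['time'],o['position'],o['tool_rot'],o['grip_width'],o['grip_force'],o['ft_force'])
a=cams.camera('wrist')[90:260,230:530];b=cams.camera('scene')[225:365,150:345]
cv2.imwrite('pics/w2.png',np.vstack([cv2.resize(a,(600,340)),cv2.resize(b,(362,260))[:, :].copy() if 0 else cv2.copyMakeBorder(cv2.resize(b,(362,260)),0,0,0,238,0)]))
```

```text
4.3167 [0.47630361 0.1446221  0.10619515] [ 7.70952689e-01  6.36892410e-01 -8.93147380e-05 -2.14490718e-05] 0.019507636837708814 59.97890889644623 [ 0.06407384 -0.16163725 -1.36467297]
```

View pics/w2.png

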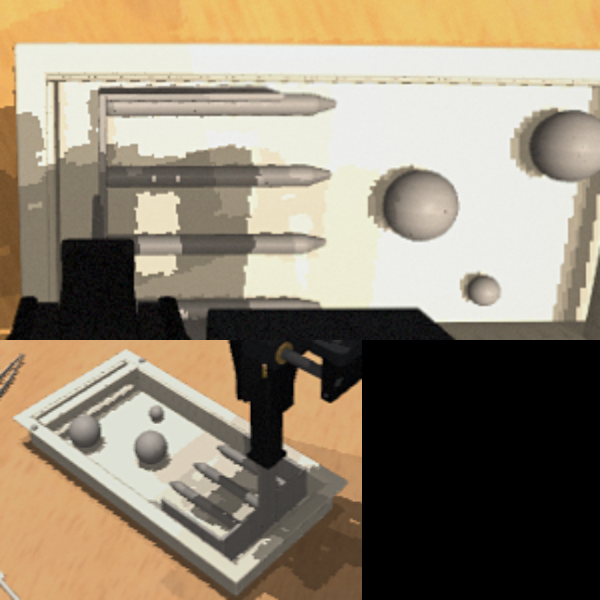

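Emit:
servo_tool(moves="0 0.004 0 0 0;0 0.01 0 0 0;0 0.016 0 0 0;0 0.022 0 0 0;0 0.028 0 0 0;0 0.034 0 0 0;0 0.04 0 0 0;0 0.046 0 0 0;0 0.052 0 0 0;0 0.058 0 0 0")

```text
time: 5.25
position: [0.534, 0.1336, 0.1062]
tool_rot: [0.771, 0.637, 0.0, 0.0]
ft_force: [-0.8, 0.3, 0.3]
grip_width: 0.0193
grip_force: 60.0
```

Emit:
servo_tool(moves="0 0.006 0 0 0;0 0.012 0 0 0;0 0.018 0 0 0;0 0.024 0 0 0;0 0.03 0 0 0;0 0.036 0 0 0;0 0.042 0 0 0;0 0.047 0 0 0;0 0.052 0 0 0;0 0.052 0 0 0")

```text
time: 6.08
position: [0.5829, 0.1241, 0.1068]
tool_rot: [0.771, 0.637, -0.002, -0.002]
ft_force: [-5.2, 0.2, 4.9]
grip_width: 0.0199
grip_force: 60.0
```

Run:
```python
from h import *
o=get_obs();print(o['time'],o['position'],o['tool_rot'],o['grip_width'],o['grip_force'],o['ft_force'])
a=cams.camera('wrist')[90:260,230:530];b=cams.camera('scene')[225:365,150:345]
cv2.imwrite('pics/w3.png',np.vstack([cv2.resize(a,(600,340)),cv2.copyMakeBorder(cv2.resize(b,(362,260)),0,0,0,238,0)]))
```

```text
6.0833 [0.58288263 0.12410964 0.10676931] [ 0.77101164  0.63681663 -0.00163168 -0.00172131] 0.019863828330869925 59.99773979187012 [-5.16971638  0.18744113  4.85144886]
```

View pics/w3.png

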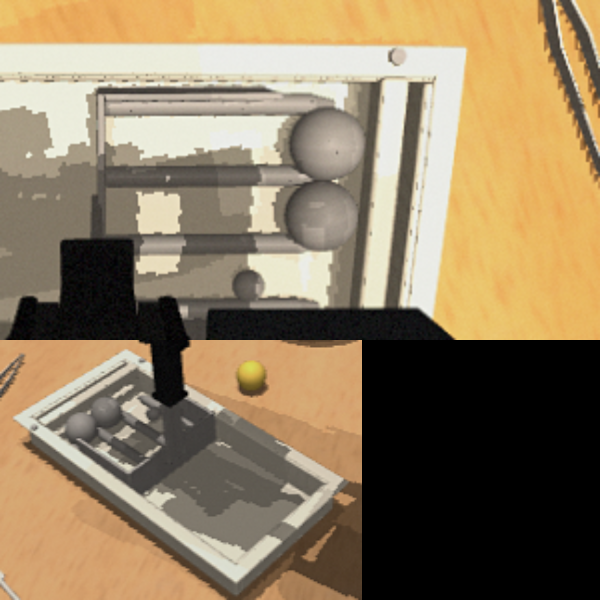

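The small ball sits in its own slot, and both large balls are at the stop with the tips starting to wedge under them. I'll keep pushing.

Emit:
servo_tool(moves="0 0.003 0 0 0;0 0.006 0 0 0;0 0.009 0 0 0;0 0.012 0 0 0;0 0.014 0 0 0;0 0.016 0 0 0;0 0.018 0 0 0;0 0.018 0 0 0")

```text
time: 6.85
position: [0.6028, 0.1204, 0.1062]
tool_rot: [0.771, 0.637, 0.0, 0.0]
ft_force: [-2.6, 0.6, 2.6]
grip_width: 0.0195
grip_force: 60.0
```

Run:
```python
from h import *
o=get_obs();print(o['time'],o['position'],o['tool_rot'],o['grip_width'],o['grip_force'],o['ft_force'])
a=cams.camera('wrist')[90:260,230:530];b=cams.camera('scene')[225:365,150:345]
cv2.imwrite('pics/w4.png',np.vstack([cv2.resize(a,(600,340)),cv2.copyMakeBorder(cv2.resize(b,(362,260)),0,0,0,238,0)]))
```

```text
6.85 [0.60282021 0.12038863 0.1062253 ] [7.71007383e-01 6.36826129e-01 2.45119825e-04 1.89000831e-04] 0.01945599713235692 59.982338547706604 [-2.5979614   0.60296178  2.58826249]
```

View pics/w4.png

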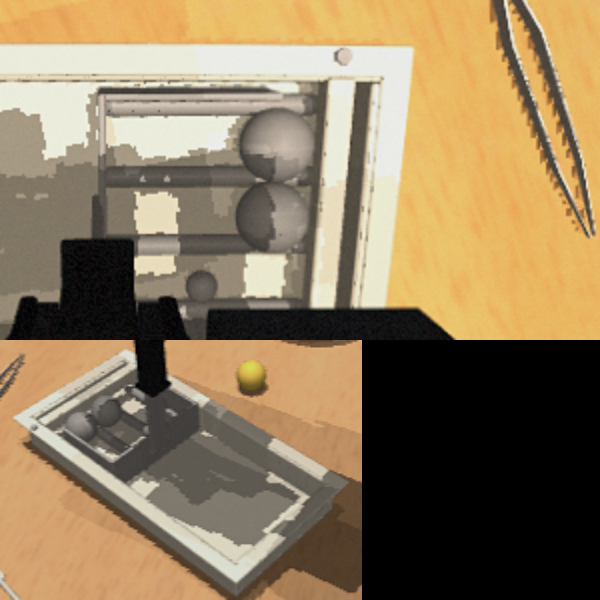

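Emit:
servo_tool(moves="0 0.002 0 0 0;0 0.004 0 0 0;0 0.004 0 0 0;0 0.004 0 0 0")

```text
time: 7.28
position: [0.6066, 0.1196, 0.1062]
tool_rot: [0.771, 0.637, 0.0, 0.0]
ft_force: [-2.2, 0.8, 2.1]
grip_width: 0.0194
grip_force: 60.0
```

```bash
cat >> h.py <<'E'
def balls(name=None):
    o=get_obs();print(o['time'],o['position'].round(4),o['ft_force'].round(1),round(o['grip_width'],4))
    a=cams.camera('wrist')
    if name:cv2.imwrite(name,a)
    g=cv2.cvtColor(a,cv2.COLOR_BGR2GRAY)[120:240,270:450]
    g=cv2.resize(g,None,fx=3,fy=3,interpolation=cv2.INTER_CUBIC)
    c=cv2.HoughCircles(cv2.GaussianBlur(g,(7,7),2),cv2.HOUGH_GRADIENT_ALT,1.5,60,param1=150,param2=.6,minRadius=44,maxRadius=70)
    if c is None: c=cv2.HoughCircles(cv2.GaussianBlur(g,(7,7),2),cv2.HOUGH_GRADIENT,1,60,param1=100,param2=18,minRadius=44,maxRadius=70)
    if c is not None:
        for x,y,r in c.reshape(-1,c.shape[-1])[:5,:3]:print('px',round(270+x/3,1),round(120+y/3,1),'r',round(r/3,1))
E
python3 -c "
from h import *
balls()"
```

```text
7.2833 [0.6066 0.1196 0.1062] [-2.2  0.8  2.1] 0.0194
px 366.0 163.0 r 20.6
px 363.0 198.5 r 20.1
px 337.0 222.0 r 16.5
```

Emit:
servo_tool(moves="0 0.002 0 0 0;0 0.003 0 0 0;0 0.003 0 0 0;0 0.003 0 0 0")

```text
time: 7.67
position: [0.6081, 0.1195, 0.1064]
tool_rot: [0.771, 0.637, -0.001, -0.001]
ft_force: [-4.8, 1.2, 4.7]
grip_width: 0.0188
grip_force: 60.0
```

```bash
python3 -c "
from h import *
balls()"
```

```text
7.6667 [0.6081 0.1195 0.1064] [-4.8  1.2  4.7] 0.0188
px 359.5 198.0 r 18.5
px 364.0 163.0 r 19.1
```

Emit:
servo_tool(moves="0 -0.005 0 0 0;0 -0.01 0 0 0;0 -0.016 0 0 0;0 -0.021 0 0 0;0 -0.022 0 0 0")

```text
time: 8.13
position: [0.5865, 0.1235, 0.1062]
tool_rot: [0.771, 0.637, -0.0, -0.0]
ft_force: [1.0, -0.5, -1.1]
grip_width: 0.0191
grip_force: 60.0
```

```bash
python3 -c "
from h import *
balls('pics/w5.png')"
```

```text
8.1333 [0.5865 0.1235 0.1062] [ 1.  -0.5 -1.1] 0.0191
px 419.5 146.5 r 18.4
px 362.5 161.5 r 18.9
px 362.5 161.5 r 16.3
```

```bash
python3 -c "
import cv2
a=cv2.imread('pics/w5.png')[90:260,230:530];cv2.imwrite('pics/w5c.png',cv2.resize(a,(780,442)))"
```

```text
(no output)
```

View pics/w5c.png

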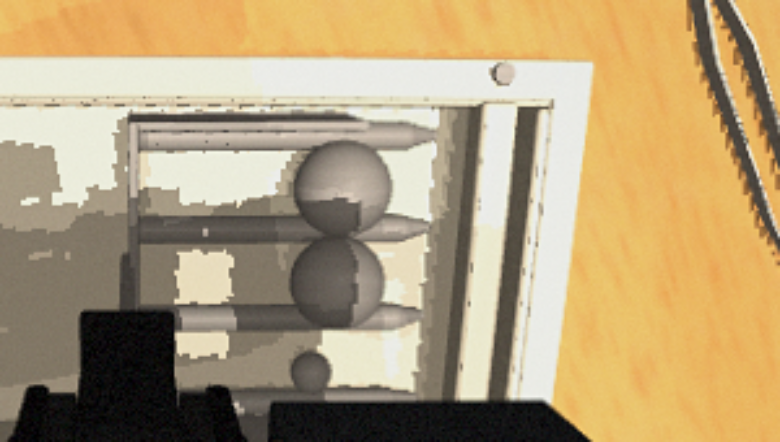

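Both balls moved back with the scoop and sit well onto the bars, the small one lies on the floor in its slot, and the tips are clear of the stop bar. Lifting now.

Emit:
servo_tool(moves="0 0 -0.003 0 0;0 0 -0.008 0 0;0 0 -0.015 0 0;0 0 -0.023 0 0;0 0 -0.031 0 0;0 0 -0.039 0 0;0 0 -0.047 0 0;0 0 -0.055 0 0;0 0 -0.062 0 0;0 0 -0.066 0 0")

```text
time: 9.02
position: [0.5879, 0.1234, 0.1737]
tool_rot: [0.771, 0.637, 0.001, 0.001]
ft_force: [0.4, -1.0, -4.3]
grip_width: 0.0196
grip_force: 60.0
```

```bash
python3 -c "
from h import *
balls('pics/w6.png')
o=get_obs();print(o['tool_rot'],o['moment'])"
```

```text
9.0167 [0.5879 0.1234 0.1737] [ 0.4 -1.  -4.3] 0.0196
px 362.5 162.5 r 20.5
px 360.0 198.0 r 18.5
px 362.5 162.5 r 17.2
[0.77093656 0.63691038 0.00111865 0.00085626] [-0.00674307  0.03309047  0.05939913]
```

Emit:
servo_tool(moves="-0.003 0.001 0 0 0;-0.01 0.003 0 0 0;-0.02 0.005 0 0 0;-0.033 0.008 0 0 0;-0.048 0.011 0 0 0;-0.064 0.014 0 0 0;-0.08 0.016 0 0 0;-0.096 0.018 0 0 0;-0.112 0.02 0 0 0;-0.128 0.021 0 0 0")

```text
time: 9.9
position: [0.5836, -0.0088, 0.1718]
tool_rot: [0.771, 0.637, -0.0, 0.0]
ft_force: [0.6, -0.0, -4.9]
grip_width: 0.0193
grip_force: 60.0
```

Emit:
servo_tool(moves="-0.016 0 0 0 0;-0.032 0 0 0 0;-0.048 0 0 0 0;-0.064 0 0 0 0;-0.08 0 0 0 0;-0.096 0 0 0 0;-0.11 0 0 0 0;-0.123 0 0 0 0;-0.134 0 0 0 0;-0.142 0 0 0 0")

```text
time: 10.73
position: [0.5567, -0.1475, 0.1721]
tool_rot: [0.771, 0.637, -0.0, 0.0]
ft_force: [-0.0, -0.0, -4.0]
grip_width: 0.0195
grip_force: 60.0
```

Emit:
servo_tool(moves="-0.008 0 0 0 0;-0.015 0 0 0 0;-0.021 0 0 0 0;-0.026 0 0 0 0;-0.03 0 0 0 0;-0.032 0 0 0 0;-0.033 0 0 0 0;-0.033 0 0 0 0")

```text
time: 11.4
position: [0.5508, -0.1781, 0.1722]
tool_rot: [0.771, 0.637, 0.0, -0.0]
ft_force: [-0.2, 0.3, -4.9]
grip_width: 0.0197
grip_force: 60.0
```

```bash
python3 -c "
from h import *
balls('pics/w7.png')
a=cams.camera('top');cv2.imwrite('pics/t7.png',a)
i=a[140:280,260:400];j=cv2.imread('pics/w7.png')[90:260,230:530]
cv2.imwrite('pics/v7.png',np.hstack([cv2.resize(i,(340,340)),cv2.resize(j,(450,255+85))]))"
```

```text
11.4 [ 0.5508 -0.1781  0.1722] [-0.2  0.3 -4.9] 0.0197
px 363.0 162.0 r 18.0
px 361.0 199.5 r 19.6
```

Both balls are still seated (363,162 and 361,199.5) above the dish. I'll lower slightly, then pull back sharply so they roll off the open front.

Emit:
servo_tool(moves="0 0 0.004 0 0;0 0 0.008 0 0;0 0 0.008 0 0;0 0 0.008 0 0;0 -0.041 0.008 0 0;0 -0.082 0.008 0 0;0 -0.1 0.008 0 0;0 -0.1 0.008 0 0;0 -0.1 0.008 0 0;0 -0.1 0.008 0 0")

```text
time: 12.33
position: [0.4548, -0.1606, 0.1654]
tool_rot: [0.771, 0.637, 0.001, 0.002]
ft_force: [-0.2, -0.4, -1.8]
grip_width: 0.0195
grip_force: 60.0
```

```bash
python3 -c "
from h import *
balls('pics/w8.png')
a=cams.camera('top');cv2.imwrite('pics/t8.png',a)
g=cv2.cvtColor(a,cv2.COLOR_BGR2GRAY)
b=cv2.cvtColor(cv2.imread('pics/top0.png'),cv2.COLOR_BGR2GRAY)
np.set_printoptions(linewidth=250)
print(g[186:240:3,320:380:3])"
```

```text
12.3333 [ 0.4548 -0.1606  0.1654] [-0.2 -0.4 -1.8] 0.0195
px 431.0 177.0 r 16.1
px 448.0 153.0 r 15.5
[[127 125 142 121 117 123 127 130 133 133 133 132 129 125 122 116 138 135 130 130]
 [127 143 112 118 127 133 139 142 143 145 144 142 139 135 130 125 119 139 135 129]
 [134 128 119 129 136 143 147 151 152 152 152 151 149 144 138 133 126 120 133 129]
 [156 114 128 137 147 152 156 157 156 157 157 157 155 151 146 140 132 126 116 148]
 [126 122 134 147 154 156 156 102  98 155 157 159 158 157 155 148 139 130 127  21]
 [111 129 141 152 156 159  81 117 121  96 123 155 161 127  35  46  74 119  66  13]
 [114 132 147 155 157 158  81 114 121  97 161 151 115  30  38  35  37  60  14  22]
 [119 136 148 157 158 141  59  88  93  66  98 117  81  36  49  44  37  11  26  50]
 [118 137 150 156 157 159 148  84  89  72 108 129   2  40  38  37  23  15  26  63]
 [116 136 151 156 157 159 159 159 163  72  90  87   7  41  38  31  15  20  56  29]
 [113 133 149 157 156 159 158 158 158 144  64  60  77  13  32  14  15  34  52  31]
 [134 128 145 156 158 137 159 158 160 159 161 162 127  33  70  14  22  54  17  54]
 [132 117 137 151 156 158 146 160 160 156 157 158  82  60   9  16  46  34  29  61]
 [ 72 130 127 143 155 135 158 149 156 151 145 155  70  51  30  29  51  16  53  60]
 [ 75  88 116 130 143  98 158 157 158 124 150 151  52  15  22  49  24  22  61  61]
 [114  77 120 114 100 112 140 153 157  95 132 145  39  18  37  39  20  48  61  60]
 [131  78  71 100  92 103 124 130 113 108  96  21  16  27  44  20  21  60  60  60]
 [129 132  76  77  94 104 116 111  70 100  87  29  20  36  23  19  45  61  61  61]]
```

The wrist load fell to the scoop's own weight and the top image shows both dark balls inside the dish. Next is parking the scoop on the bare table to the right.

Emit:
servo_tool(moves="-0.005 0 -0.005 0 0;-0.025 0 -0.012 0 0;-0.05 0 -0.015 0 0;-0.075 0 -0.015 0 0;-0.1 0 -0.015 0 0;-0.125 0 -0.015 0 0;-0.15 0 -0.015 0 0;-0.168 0 -0.015 0 0;-0.175 0 -0.015 0 0;-0.175 0 -0.015 0 0")

```text
time: 13.27
position: [0.4198, -0.3335, 0.1793]
tool_rot: [0.772, 0.636, -0.0, 0.001]
ft_force: [1.1, 0.2, -2.1]
grip_width: 0.0194
grip_force: 60.0
```

Emit:
servo_tool(moves="0 0.015 0 0 0;0 0.035 0 0 0;0 0.055 0.01 0 0;0 0.07 0.025 0 0;0 0.075 0.04 0 0;0 0.075 0.055 0 0;0 0.075 0.066 0 0;0 0.075 0.072 0 0;0 0.075 0.074 0 0;0 0.075 0.074 0 0")

```text
time: 14.1
position: [0.493, -0.3447, 0.105]
tool_rot: [0.771, 0.637, 0.0, -0.001]
ft_force: [-0.5, 0.3, -1.3]
grip_width: 0.0193
grip_force: 60.0
```

Emit:
servo_tool(moves="0 0 0.001 0 0;0 0 0.002 0 0;0 0 0.003 0 0;0 0 0.004 0 0;0 0 0.004 0 0;0 0 0.004 0 0")

```text
time: 14.6
position: [0.4932, -0.3454, 0.1014]
tool_rot: [0.771, 0.637, 0.0, 0.0]
ft_force: [-0.7, 0.3, -2.6]
grip_width: 0.0196
grip_force: 60.0
```

Emit:
servo_tool(moves="0 0 0.0005 0 0;0 0 0.001 0 0;0 0 0.001 0 0;0 0 0.001 0 0")

```text
time: 14.93
position: [0.4933, -0.3454, 0.1012]
tool_rot: [0.771, 0.637, -0.0, 0.0]
ft_force: [-2.1, 1.3, 5.6]
grip_width: 0.0192
grip_force: 60.0
```

Contact with the table. Releasing and rising.

Emit:
servo_tool(moves="0 0 -0.0005 0 0.03;0 0 -0.0005 0 0.05;0 0 -0.0005 0 0.07;0 0 -0.0005 0 0.087;0 0 -0.0005 0 0.087;0 0 -0.0005 0 0.087;0 0 -0.0005 0 0.087;0 0 -0.0005 0 0.087;0 0 -0.0005 0 0.087;0 0 -0.0005 0 0.087", grip_force=10)

```text
time: 15.77
position: [0.4932, -0.3453, 0.1007]
tool_rot: [0.771, 0.637, -0.0, -0.0]
ft_force: [-1.0, 0.6, 1.1]
grip_width: 0.078
grip_force: 0.0
```

Emit:
servo_tool(moves="0 0 -0.01 0 0.087;0 0 -0.03 0 0.087;0 0 -0.06 0 0.087;0 0 -0.09 0 0.087;0 0 -0.12 0 0.087;0 0 -0.15 0 0.087;0 0 -0.15 0 0.087;0 0 -0.15 0 0.087;0 0 -0.15 0 0.087;0 0 -0.15 0 0.087")

```text
time: 16.6
position: [0.4924, -0.3445, 0.2495]
tool_rot: [0.771, 0.637, -0.0, -0.001]
ft_force: [0.1, -0.5, 0.2]
grip_width: 0.0871
grip_force: 0.0
```

```bash
python3 -c "
from h import *
o=get_obs();print(o['time'],o['position'],o['grip_width'],o['ft_force'])
a=cams.camera('scene')[130:350,150:470];b=cams.camera('top')[140:340,170:470]
cv2.imwrite('pics/f.png',np.hstack([cv2.resize(a,(400,275)),cv2.resize(b,(400,275))]))"
```

```text
16.6 [ 0.49237556 -0.34446559  0.24950556] 0.08713409596761519 [ 0.10832264 -0.45992127  0.20333818]
```

View pics/f.png

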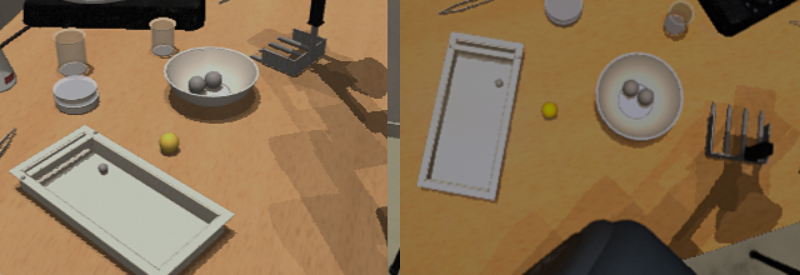

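The picture shows both large balls in the upright dish at (638,93), the small ball in the tray at (499,83), and the scoop standing upright and released at (735,130). Handing in.

```bash
python3 -c "
from rig import job
print(job.hand_in())"
```

```text
the job is handed in; nothing more can be done
None
```

The job is handed in (no verdict came back): the last picture shows both large balls in the upright dish, the small ball still in the tray, and the scoop standing released on bare table, at about 17 s of the 67 s allowed.

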